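Carry a glass disc on a paddle to the cooling stand

ROBOT

A 7-joint arm with a two-finger parallel gripper is mounted at the origin on the work surface. World frame = base frame: x ahead of the robot, y to its left, z up, the work surface at z = 0. Lengths are in m, angles in rad, forces in N, time in s.
With the tool pointing down it reaches from about 0.375 to 0.925 m from the base axis. Payload 3.1 kg.
Tool frame: the origin (TCP) lies on the centre line of the jaws, within the pads' length; the fingertips stand 14 mm ahead of it and the grasp point (between the pads) lies 5 mm behind it; z points along the fingers, y is the line along which they close (so a half turn about z gives the same grasp; the last joint's range is limited). The gripper opens to 85 mm and grips with 20 to 120 N. Pads are 22 mm wide; open, the fingers measure 114 mm over their backs; the gripper's body (76 mm by 85 mm) begins 54 mm behind the grasp point. The pads swing forward as they close: fully open they stand 13 mm farther back than shut.
Start: joints at [-1.385, 0.383, 0.044, 1.598, -0.018, 1.161, -0.05], TCP at [0.182, 0.624, 0.245] pointing down, gripper open.
Joint ranges: [-2.61, 2.61], [-0.41, 2.15], [-1.48, 1.57], [0, 2.5], [-1.57, 4.71], [0.05, 1.97], [-2.85, 2.85]. Speed limits (rad/s): [2.79, 2.79, 3.14, 3.14, 3.14, 3.14, 3.14].

INTERFACE

Orientations are given as a unit quaternion [x, y, z, w].
In Python, from plant import manip gives the robot as it stands.
- The arm moves only by the shell command python3 -m jog 'ROWS' [FORCE]. ROWS is a JSON object of lists of equal length, an entry for each row: "delta_pos": the shift along the tool's x, y, z in m, a list of three; "angular": the turn, a rotation vector about the tool's x, y, z in rad, a list of three; "fingers": the finger opening in m, from 0 to 0.0854. In form: {"delta_pos": [[dx, dy, dz], ...], "angular": [[wx, wy, wz], ...], "fingers": [fingers, ...]}. A call has 1 to 8 rows; each row shifts and turns the commanded pose from where the row before left it, along the tool's axes as they then stand; what a row does not reach is not made up. A row lasts 1/10 s, in which the tool goes at most 50 mm and 8.59 degrees, less where a joint would pass 70% of its speed; a pose out of reach is approached as far as the arm can. A call is refused whole if a number of a shift passes 0.05 or a number of a turn 0.15, either way. A call with a gripper value outside its range is refused whole. The fingers move at their own pace and stop on an object; FORCE is the grip in N (left out, the last holds). Time passes only in rows, so rows that do not move let the fingers close. It gives the time, the measured TCP pose, the force, the opening and the grip force at its end, in the units of the state.
- manip.sense(): the state, without advancing time (a new reading comes with each control period).
- manip.snapshot(name): name is "scene" or "side" or "wrist"; returns a dict with "img" (420x560x3 uint8, red, green, blue), "fx", "fy", "cx", "cy" (pixels), "rvec" (rotation vector, rad) and "tvec" (3), from world to camera coordinates, as OpenCV has them; the wrist camera has in their place "T_tool_cam" (4x4, takes a point from camera to tool coordinates, whose origin is the TCP and whose axes are the flange's). Camera axes: x right, y down, z forward; pixel columns grow to the right and rows downward; lengths in m; the calibration is good to about 2 mm. A picture is of the moment at which its call begins: read the wrist's pose just before it. There is no depth.
- manip.job_done(): hands the job in; it is judged then, once.
The state is a dict: "clock": time; "joint_positions": joint angles; "qvel": joint speeds; "joint_efforts": joint torques, N m; "ee_pos": TCP position; "orientation": TCP orientation; "contact_force": force on the tool from outside, world axes, zero at the start; "torque": the same for the moment, N m; "gripper_width": finger opening in m; "gripper_force": force on a finger pad.
Only numpy, scipy, OpenCV 4.12 (cv2) and the standard library are available. Lean on these libraries where they do the work, as an engineer would, in place of code of your own. Each camera call takes 0.05 s, during which the arm holds its last target. There are 200 camera calls.

TASK

The amber glass disc lies on the flat blade of the red-handled paddle. Pick the paddle up by its handle, carry the disc level on the blade to the blue-railed cooling stand and set it down gently on the two rails, centred over the stand, then draw the blade out from under it, without ramming the stand or touching the glass with the gripper. Finally lay the paddle flat back in the middle of its black mat and let go, leaving the other things on the bench where they are.

Things in the scene. Friction and masses are not known exactly. Their poses are not given: they have to be found in the camera images.
- paddle: Aluminium paddle, 180 mm long, flat underneath, 0.13 kg, lying on the mat with the disc on its blade. Origin: centre of the blade's underside; x from handle to blade tip, z up. Blade 70 (x) by 44 (y) by 4 mm thick, x = -35 to 35. Neck 20 mm wide, 4 thick, to a foot 32 wide, 4 thick, x = -145 to -95. On the foot the red upright handle: 48 (x) by 16 (y) mm, z = 4 to 52, centred at x = -120.
- paddle_handle (a point): The middle of the red handle, on the paddle's axes at x = -120, y = 0, z = 30 mm: a good place to pinch across its 16 mm (along the paddle's y). The blade's load pulls the nose down, so grip firmly (about 80 N or more).
- paddle_mid (a point): Middle of the paddle's length on its underside (x = -55 mm in the paddle's axes).
- disc: Amber glass disc, 100 mm in diameter, 16 mm thick, 0.25 to 0.36 kg. Origin: centre of its underside; z up. It starts on the blade, resting by friction only, its centre up to 8 mm along and 4 mm across from the blade's centre. It can be tilted about 10 degrees at most before it counts as spilled.
- stand: Cooling stand, fixed. Origin: centre of its round foot (120 mm across, 12 high) on the bench, z up. On a column above it, centred and rigid, a deck with two blue rails along the stand's x, each 56 long, 17 wide, inner faces at y = -32 and 32 mm; their flat tops carry the disc. The slot between them is open at both ends; its floor lies 13 mm below the rail tops.
- stand_entry (a point): Point on the bench 100 mm from the stand's origin along its -x: the side kept free for the paddle's handle and the gripper, with the blade pointing along the stand's +x. The deck is set to a new height each time: rail tops 60 to 96 mm above the bench, with no reading given. Feel for it: the disc's weight leaves the paddle on landing; the blade then has 9 mm left to the slot's floor.
- mat: Flat black rubber mat, 260 (x) by 130 (y) by 4 mm thick, fixed to the bench. Origin: centre of its underside, on the bench; z up.
- tin: Bystander: open steel tin, 64 mm across, 70 mm high; origin at its underside. Leave alone.
- cup: Bystander: white plastic cup, 76 mm across, 85 mm high; origin at its underside. Leave alone.
- wood_rest: Bystander: wooden block 150 by 45 by 35 mm; origin at its underside. Leave alone.
- brush: Bystander: brush 180 mm long, lying flat. Leave alone.
Things that resemble listed ones, but are neither listed nor needed, are in the scene too. What is shaped like the disc but green is not meant.

How it is judged:
By the outcome, as a careful person would: the job done as asked, in the order asked, and still so for the second after the job is handed in, with the robot touching nothing.
It also fails if it takes over 64 s, if anything falls off the work surface, if the arm or the gripper's body presses on something with over 40 N, if the wrist force passes 120 N, or if a joint passes its speed limit or range.

## Working session

There is one attempt and no reset: what is moved stays moved. The work goes in short steps, Python scripts to look and compute and a shell command to move; the robot and the scene stay as the last step left them, time stands still between calls to the robot, and variables do not carry over. Pictures are saved under pics/ and viewed, at most 14 in all, crops included, and the job is handed in when it is done.

```bash
ls; mkdir -p pics; cat > h.py <<'E'
import numpy as np, cv2
from plant import manip
from scipy.spatial.transform import Rotation as R
def snap(n,f=None):
    s=manip.sense(); d=manip.snapshot(n)
    if n=='wrist':
        T=np.eye(4);T[:3,:3]=R.from_quat(s['orientation']).as_matrix();T[:3,3]=s['ee_pos']
        d['M']=T@np.array(d['T_tool_cam'])
    else:
        r=cv2.Rodrigues(np.array(d['rvec'],float))[0];M=np.eye(4);M[:3,:3]=r.T;M[:3,3]=-r.T@np.array(d['tvec']).ravel();d['M']=M
    if f: cv2.imwrite('pics/'+f,d['img'][:,:,::-1])
    return d
def cast(d,uv,z):
    uv=np.atleast_2d(np.array(uv,float))
    r=np.c_[(uv[:,0]-d['cx'])/d['fx'],(uv[:,1]-d['cy'])/d['fy'],np.ones(len(uv))]@d['M'][:3,:3].T
    o=d['M'][:3,3]; return o+r*((z-o[2])/r[:,2])[:,None]
def proj(d,p):
    q=np.linalg.inv(d['M'])@np.r_[p,1]; return np.array([d['fx']*q[0]/q[2]+d['cx'],d['fy']*q[1]/q[2]+d['cy']])
E
python3 - <<'E'
from h import *
import pickle
D={n:snap(n,n+'0.png') for n in('scene','side','wrist')}
pickle.dump(D,open('d0.pkl','wb'))
s=manip.sense();print({k:np.round(v,3) for k,v in s.items()})
for n in D: print(n,D[n]['M'][:3,3].round(3),D[n]['M'][:3,2].round(2))
E
```

```text
pics
{'clock': np.float64(0.15), 'joint_positions': array([-1.385,  0.384,  0.044,  1.599, -0.018,  1.161, -0.05 ]), 'qvel': array([-0.   , -0.002, -0.001, -0.004,  0.001, -0.   ,  0.002]), 'joint_efforts': array([ 2.0000e-03, -4.3405e+01,  1.0270e+00, -2.4998e+01,  1.1000e-02,
        7.0000e-03,  0.0000e+00]), 'ee_pos': array([0.182, 0.623, 0.244]), 'orientation': array([ 0.141,  0.99 , -0.001, -0.   ]), 'contact_force': array([ 0.434, -0.594,  0.529]), 'torque': array([ 0.027, -0.022, -0.025]), 'gripper_force': np.float64(0.0), 'gripper_width': np.float64(0.085)}
scene [ 1.307 -0.337  0.896] [-0.63  0.24 -0.74]
side [ 0.229 -0.882  0.622] [ 0.36  0.78 -0.51]
wrist [0.118 0.641 0.372] [ 0.25 -0.08 -0.97]
```

View pics/scene0.png

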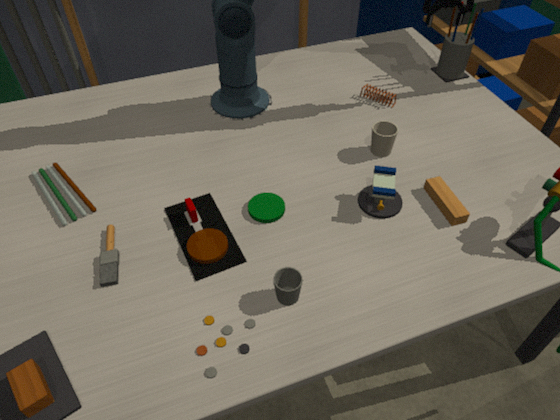

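View pics/side0.png

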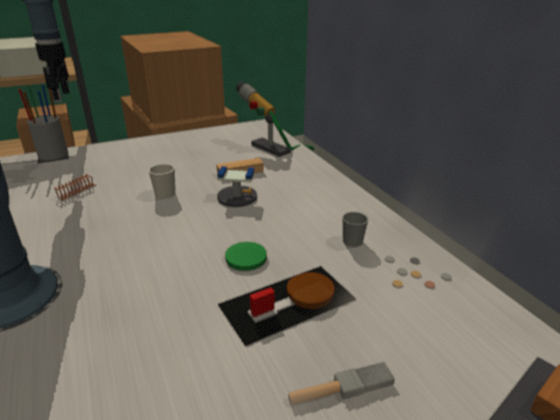

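The scene view shows the mat with the paddle (red handle at 191,210; disc at 207,245), the stand at (381,195), the tin at (288,286), the cup at (383,138) and the green decoy at (267,207). The side view shows the same items, with the stand at (237,185) and the paddle at (285,300).

```bash
python3 - <<'E'
from h import *
import pickle
D=pickle.load(open('d0.pkl','rb'))
def blobs(m,amin=12):
    n,l,s,c=cv2.connectedComponentsWithStats(m.astype(np.uint8)); return [(int(s[i,4]),c[i].round(1),s[i,:4],l==i) for i in range(1,n) if s[i,4]>amin]
for n in('scene','side'):
    d=D[n];im=d['img'];h=cv2.cvtColor(im,cv2.COLOR_RGB2HSV).astype(int);H,S,V=h[...,0],h[...,1],h[...,2]
    print(n)
    roi=np.zeros(H.shape,bool)
    if n=='scene': roi[140:300,150:480]=1
    else: roi[130:345,140:400]=1
    for nm,m in dict(red=((H<4)|(H>175))&(S>180)&(V>90),amber=(H>=4)&(H<20)&(S>180)&(V>60),blue=(H>95)&(H<125)&(S>120),black=(V<60)).items():
        for a,c,b,mm in blobs(m&roi):
            if nm in('blue','red','black') or a>300: 
                x=cv2.minAreaRect(np.argwhere(mm)[:,::-1].astype(np.float32)); print(nm,a,c,b,np.round(cv2.boxPoints(x),1).tolist())
                if nm=='amber': print('  disc@z.016',cast(d,cv2.fitEllipse(max(cv2.findContours(mm.astype(np.uint8),0,1)[0],key=len))[0],.016).round(4))
                if nm=='black' and a>1500: 
                    hull=cv2.convexHull(np.argwhere(mm)[:,::-1].astype(np.int32)); q=cv2.approxPolyDP(hull,8,True)[:,0]; print('  mat',q.tolist(),cast(d,q,.004)[:,:2].round(3).tolist())
                if nm=='red':print('  handle@.03',cast(d,c,.034).round(4))
                if nm=='blue':print('  rail',[cast(d,c,z)[0,:2].round(3).tolist() for z in(.06,.075,.09)])
a=D['scene']['img'][150:225,345:480];b=D['side']['img'][150:210,180:290]
cv2.imwrite('pics/st.png',np.hstack([cv2.resize(a,(400,222),interpolation=2),cv2.resize(b,(400,222),interpolation=2)])[:,:,::-1])
E
```

```text
scene
red 87 [190.  204.5] [185 198  11  14] [[184.1999969482422, 199.39999389648438], [189.8000030517578, 196.60000610351562], [196.0, 209.0], [190.39999389648438, 211.8000030517578]]
  handle@.03 [[ 0.4577 -0.2751  0.034 ]]
amber 1045 [207.1 244.1] [187 228  41  33] [[187.0, 228.0], [227.0, 228.0], [227.0, 260.0], [187.0, 260.0]]
  disc@z.016 [[ 0.5863 -0.2646  0.016 ]]
blue 134 [384.7 169.9] [375 166  21   9] [[374.29998779296875, 171.89999389648438], [375.0, 165.60000610351562], [395.3999938964844, 168.0], [394.6000061035156, 174.3000030517578]]
  rail [[0.542, 0.247], [0.556, 0.236], [0.57, 0.226]]
blue 150 [383.7 191.2] [373 187  23   9] [[372.5, 193.1999969482422], [373.29998779296875, 186.5], [395.29998779296875, 189.3000030517578], [394.5, 195.89999389648438]]
  rail [[0.614, 0.204], [0.626, 0.194], [0.638, 0.184]]
black 58 [384.1 172. ] [374 170  21   5] [[373.79998779296875, 172.0], [374.1000061035156, 169.39999389648438], [394.29998779296875, 171.89999389648438], [393.8999938964844, 174.5]]
black 841 [378.4 203.1] [358 186  44  33] [[354.1000061035156, 211.39999389648438]
[... 2633 characters left out ...]
 [344 222   9  23] [[344.0, 222.0], [352.0, 222.0], [352.0, 244.0], [344.0, 244.0]]
black 82 [360.8 234.1] [357 225   9  20] [[354.70001220703125, 243.3000030517578], [358.70001220703125, 223.6999969482422], [365.0, 225.0], [361.1000061035156, 244.60000610351562]]
black 98 [246.3 266. ] [227 259  39  11] [[227.0, 261.0], [265.0, 259.0], [265.5, 268.20001220703125], [227.5, 270.20001220703125]]
black 3072 [276.8 311.1] [219 267 129  78] [[218.60000610351562, 304.0], [331.8999938964844, 256.79998779296875], [350.6000061035156, 301.5], [237.1999969482422, 348.70001220703125]]
  mat [[347, 293], [248, 344], [219, 305], [319, 267]] [[0.66, -0.297], [0.417, -0.342], [0.401, -0.22], [0.65, -0.193]]
```

View pics/st.png

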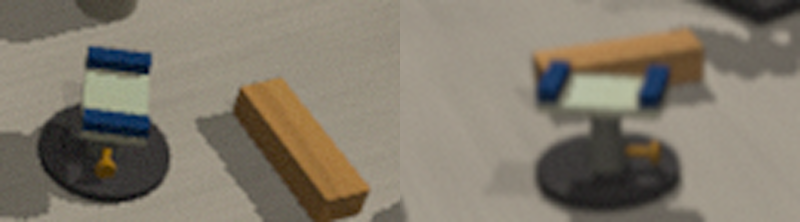

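```bash
cat >> h.py <<'E'
def yaw(s=None):
    s=s or manip.sense(); m=R.from_quat(s['orientation']).as_matrix(); return np.degrees(np.arctan2(m[1,1],m[0,1]))
def plan(p,y,way,step=.04,dstep=8.):
    """rows (tool frame, tool pointing down) from pos p, tool-y yaw y through (x,y,z,yaw)"""
    p=np.array(p,float)
    for w in way:
        t=np.array(w[:3]);n=int(np.ceil(max(np.linalg.norm(t-p)/step,abs(w[3]-y)/dstep,1)))
        out=[]
        for i in range(n):
            a=np.radians(y); ax=np.array([[-np.sin(a),np.cos(a),0],[np.cos(a),np.sin(a),0],[0,0,-1]])
            k=n-i; d=np.round(ax@((t-p)/k),4); r=round(-np.radians((w[3]-y)/k),4)
            p=p+ax.T@d; y-=np.degrees(r); out.append((d.tolist(),[0,0,r]))
        print(n)
        for i in range(0,n,8): print(str([o[0] for o in out[i:i+8]]).replace(' ',''),str([o[1] for o in out[i:i+8]]).replace(' ',''))
E
python3 - <<'E'
from h import *
plan([.182,.624,.245],73.8,[(.42,.2,.27,0),(.47,-.275,.22,-85)],.05)
E
```

```text
10
[[-0.0347,-0.0341,-0.0025],[-0.0388,-0.0293,-0.0025],[-0.0422,-0.0241,-0.0025],[-0.045,-0.0185,-0.0025],[-0.047,-0.0126,-0.0025],[-0.0482,-0.0064,-0.0025],[-0.0486,-0.0002,-0.0025],[-0.0482,0.0061,-0.0025]] [[0,0,np.float64(0.1288)],[0,0,np.float64(0.1288)],[0,0,np.float64(0.1288)],[0,0,np.float64(0.1288)],[0,0,np.float64(0.1288)],[0,0,np.float64(0.1288)],[0,0,np.float64(0.1288)],[0,0,np.float64(0.1288)]]
[[-0.0471,0.0122,-0.0025],[-0.0451,0.0181,-0.0025]] [[0,0,np.float64(0.1288)],[0,0,np.float64(0.1289)]]
11
[[-0.0432,0.0045,0.0045],[-0.0422,0.0103,0.0046],[-0.0404,0.0159,0.0045],[-0.0379,0.0212,0.0046],[-0.0347,0.0261,0.0045],[-0.0309,0.0305,0.0046],[-0.0265,0.0344,0.0045],[-0.0216,0.0376,0.0046]] [[0,0,np.float64(0.1349)],[0,0,np.float64(0.1349)],[0,0,np.float64(0.1349)],[0,0,np.float64(0.1348)],[0,0,np.float64(0.1349)],[0,0,np.float64(0.1348)],[0,0,np.float64(0.1349)],[0,0,np.float64(0.1348)]]
[[-0.0164,0.0402,0.0045],[-0.0108,0.0421,0.0046],[-0.0051,0.0431,0.0045]] [[0,0,np.float64(0.1349)],[0,0,np.float64(0.1348)],[0,0,np.float64(0.1349)]]
```

```bash
python3 -m jog '{"delta_pos":[[-0.035,-0.034,-0.0025],[-0.039,-0.029,-0.0025],[-0.042,-0.024,-0.0025],[-0.045,-0.0185,-0.0025],[-0.047,-0.0126,-0.0025],[-0.048,-0.006,-0.0025],[-0.048,0,-0.0025],[-0.048,0.006,-0.0025]],"angular":[[0,0,0.129],[0,0,0.129],[0,0,0.129],[0,0,0.129],[0,0,0.129],[0,0,0.129],[0,0,0.129],[0,0,0.129]],"fingers":[0.085,0.085,0.085,0.085,0.085,0.085,0.085,0.085]}' && python3 -m jog '{"delta_pos":[[-0.047,0.012,-0.0025],[-0.045,0.018,-0.0025],[-0.043,0.0045,0.0045],[-0.042,0.01,0.0045],[-0.04,0.016,0.0045],[-0.038,0.021,0.0045],[-0.035,0.026,0.0045],[-0.031,0.03,0.0045]],"angular":[[0,0,0.129],[0,0,0.129],[0,0,0.135],[0,0,0.135],[0,0,0.135],[0,0,0.135],[0,0,0.135],[0,0,0.135]],"fingers":[0.085,0.085,0.085,0.085,0.085,0.085,0.085,0.085]}' && python3 -m jog '{"delta_pos":[[-0.0265,0.034,0.0045],[-0.0215,0.0375,0.0045],[-0.016,0.04,0.0045],[-0.011,0.042,0.0045],[-0.005,0.043,0.0045],[0,0,0],[0,0,0]],"angular":[[0,0,0.135],[0,0,0.135],[0,0,0.135],[0,0,0.135],[0,0,0.135],[0,0,0],[0,0,0]],"fingers":[0.085,0.085,0.085,0.085,0.085,0.085,0.085]}'
python3 - <<'E'
from h import *
import pickle
d=snap('wrist','w1.png');pickle.dump(d,open('w1.pkl','wb'));print(yaw(),d['M'].round(3),manip.sense()['joint_positions'].round(2))
E
```

```text
clock: 0.95
ee_pos: [0.3727, 0.2841, 0.2652]
orientation: [0.613, 0.79, 0.0, -0.0]
contact_force: [0.7, -0.2, 0.0]
gripper_width: 0.0847
gripper_force: 0.0
clock: 1.75
ee_pos: [0.4443, -0.0589, 0.2431]
orientation: [0.93, 0.367, 0.0, -0.0]
contact_force: [0.3, 0.3, -0.2]
gripper_width: 0.0851
gripper_force: 0.0
clock: 2.45
ee_pos: [0.4655, -0.2734, 0.2202]
orientation: [0.999, 0.04, -0.001, 0.0]
contact_force: [-0.4, 0.2, 0.6]
gripper_width: 0.0853
gripper_force: 0.0
-85.23412223852118 [[ 0.08  -0.962 -0.261  0.53 ]
 [-0.997 -0.077 -0.021 -0.269]
 [ 0.     0.262 -0.965  0.348]
 [ 0.     0.     0.     1.   ]] [-0.37  0.29  0.97  1.92 -0.28  1.07 -0.78]
```

View pics/w1.png

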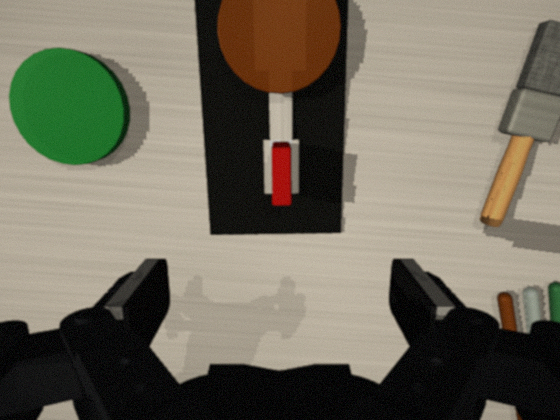

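The wrist view shows the handle's red top at (282,178), the foot at x 264–299 and y 139–194, the disc at (279,30) and the mat's bottom edge from (211,234) to (341,232).

```bash
python3 - <<'E'
from h import *
import pickle
d=pickle.load(open('w1.pkl','rb'));h=cv2.cvtColor(d['img'],cv2.COLOR_RGB2HSV).astype(int);H,S,V=h[...,0],h[...,1],h[...,2]
red=((H<4)|(H>175))&(S>150)&(V>60);red[:,:200]=0;red[:,360:]=0;red[:120]=0
for y in(142,146,150,154,160,170,180,190,200,204):
    x=np.where(red[y])[0]; 
    if len(x): print(y,x.min(),x.max(),int(V[y,x].mean()),end='; ')
br=red&(V>0.85*np.percentile(V[red],80)); p=np.argwhere(br)[:,::-1].astype(np.float32)
w=cast(d,p,.056)[:,:2];r=cv2.minAreaRect((w*1000).astype(np.float32));print('\nhandle top',r)
# grey paddle parts: foot and neck
m=(S<60)&(V>70);m[:,:240]=0;m[:,320:]=0
foot=[];neck=[]
for y in range(96,136,3):
    x=np.where(m[y])[0]; neck.append(cast(d,(x.mean(),y),.008)[0,:2])
for y in range(144,190,4):
    x=np.where(m[y])[0]; foot.append(cast(d,((x.min()+x.max())/2,y),.008)[0,:2]);
print('widths', [cast(d,(np.where(m[y])[0][[0,-1]][k],y),.008)[0,1].round(4) for y in(110,170) for k in(0,1)])
neck=np.array(neck);foot=np.array(foot);print('neck',neck.mean(0),'foot',foot.mean(0));a=np.vstack([neck,foot])
v=cv2.fitLine(a.astype(np.float32),2,0,.01,.01).ravel();print('axis',np.degrees(np.arctan(v[1]/v[0])),v)
ys=np.where(m[:,268])[0];ys=ys[(ys>130)&(ys<200)];print('foot rows',ys.min(),ys.max(),cast(d,[(268,ys.min()-.5),(268,ys.max()+.5)],.008))
print('mat edge',cast(d,[(211,234),(341,232),(200,60),(345,60)],.004)[:,:2])
am=((H>=4)&(H<20)&(S>180)&(V>50));am[:,:200]=0;am[100:]=0;am[:,360:]=0
c=max(cv2.findContours(am.astype(np.uint8),0,1)[0],key=len)[:,0];c=c[c[:,1]>2]
for z in(.02,.024):
    w=cast(d,c,z)[:,:2];A=np.c_[2*w,np.ones(len(w))];q=np.linalg.lstsq(A,(w**2).sum(1),rcond=None)[0];print('disc',q[:2],np.sqrt(q[2]+q[0]**2+q[1]**2))
E
```

```text
146 273 289 79; 150 272 290 164; 154 272 290 164; 160 272 290 163; 170 272 290 163; 180 273 290 163; 190 273 290 162; 200 271 291 151; 204 272 289 134; 
handle top ((473.21710205078125, -274.8528137207031), (45.71246337890625, 13.642561912536621), 4.9885149002075195)
widths [np.float64(-0.2607), np.float64(-0.2812), np.float64(-0.2591), np.float64(-0.2915)]
neck [ 0.51912442 -0.27129582] foot [ 0.4736344  -0.27529556]
axis 5.0733085 [ 0.99608237  0.08843028  0.49812904 -0.27314186]
foot rows 139 193 [[ 0.4979945  -0.26163195  0.008     ]
 [ 0.44662299 -0.26534631  0.008     ]]
mat edge [[ 0.4001316  -0.21220875]
 [ 0.41243849 -0.33981944]
 [ 0.56047132 -0.19751592]
 [ 0.57058667 -0.32363745]]
disc [ 0.58831704 -0.26396319] 0.049840556283059535
disc [ 0.58760858 -0.26402422] 0.04923238517047567
```

```bash
python3 -m jog '{"delta_pos":[[0.0071,0.0024,0.03],[0,0,0.035],[0,0,0.035],[0,0,0.03],[0,0,0.025],[0,0,0.015],[0,0,0.0],[0,0,0]],"angular":[[0,0,-0.005],[0,0,0],[0,0,0],[0,0,0],[0,0,0],[0,0,0],[0,0,0],[0,0,0]],"fingers":[0.085,0.085,0.085,0.085,0.085,0.085,0.085,0.085]}' 100
python3 - <<'E'
from h import *
s=manip.sense();print(s['ee_pos'],yaw(s),R.from_quat(s['orientation']).as_matrix()[:,2].round(4))
E
```

```text
clock: 3.3
ee_pos: [0.4746, -0.2734, 0.0516]
orientation: [0.999, 0.045, 0.001, -0.0]
contact_force: [0.1, -0.4, -0.8]
gripper_width: 0.085
gripper_force: 0.0
[ 0.47458942 -0.27340552  0.05156345] -84.87935929400147 [ 1.3e-03  1.0e-04 -1.0e+00]
```

```bash
python3 -m jog '{"delta_pos":[[-0.002,0.0016,0.008],[0,0,0.008],[0,0,0.0065],[0,0,0],[0,0,0],[0,0,0],[0,0,0],[0,0,0]],"angular":[[0,0,0],[0,0,0],[0,0,0],[0,0,0],[0,0,0],[0,0,0],[0,0,0],[0,0,0]],"fingers":[0.085,0.085,0.085,0.06,0.035,0.022,0.01,0.005]}' 110 && python3 -m jog '{"delta_pos":[[0,0,0],[0,0,0],[0,0,0],[0,0,0],[0,0,0],[0,0,0]],"angular":[[0,0,0],[0,0,0],[0,0,0],[0,0,0],[0,0,0],[0,0,0]],"fingers":[0,0,0,0,0,0]}' 110
python3 - <<'E'
from h import *
s=manip.sense();print(s['ee_pos'],yaw(s),s['contact_force'],s['torque'],R.from_quat(s['orientation']).as_matrix()[:,2].round(4))
E
```

```text
clock: 4.1
ee_pos: [0.4722, -0.2757, 0.0288]
orientation: [0.999, 0.044, 0.0, -0.0]
contact_force: [0.1, 1.3, -0.2]
gripper_width: 0.015
gripper_force: 107.0
clock: 4.7
ee_pos: [0.4722, -0.2758, 0.0287]
orientation: [0.999, 0.044, 0.0, -0.0]
contact_force: [-0.7, 0.9, 6.2]
gripper_width: 0.0148
gripper_force: 107.7
[ 0.47215383 -0.27575393  0.02867656] -84.94906890915739 [-0.74716822  0.93313769  6.20714885] [0.22032991 0.23401333 0.158109  ] [ 5.e-04  2.e-04 -1.e+00]
```

```bash
python3 -m jog '{"delta_pos":[[0,0,-0.002],[0,0,-0.004],[0,0,-0.006],[0,0,-0.007],[0,0,-0.006],[0,0,-0.004],[0,0,-0.002],[0,0,0]],"angular":[[0,0,0],[0,0,0],[0,0,0],[0,0,0],[0,0,0],[0,0,0],[0,0,0],[0,0,0]],"fingers":[0,0,0,0,0,0,0,0]}' 115
python3 - <<'E'
from h import *
import pickle
s=manip.sense();print(s['ee_pos'],yaw(s),s['contact_force'],s['torque'],R.from_quat(s['orientation']).as_matrix()[:,2].round(4))
d=snap('side','s2.png');pickle.dump(d,open('s2.pkl','wb'));d2=snap('wrist')
cv2.imwrite('pics/lift.png',np.hstack([cv2.resize(d['img'][240:350,200:360],(400,275),interpolation=2),cv2.resize(d2['img'],(367,275))])[:,:,::-1])
E
```

```text
clock: 5.5
ee_pos: [0.4721, -0.2758, 0.0597]
orientation: [0.999, 0.044, 0.0, 0.0]
contact_force: [0.8, -0.2, -4.5]
gripper_width: 0.0147
gripper_force: 112.0
[ 0.47213163 -0.27581079  0.05969308] -84.96300974088295 [ 0.79848613 -0.2387989  -4.46895418] [-0.01494077  0.47450982  0.02222128] [ 7.e-04 -2.e-04 -1.e+00]
```

View pics/lift.png

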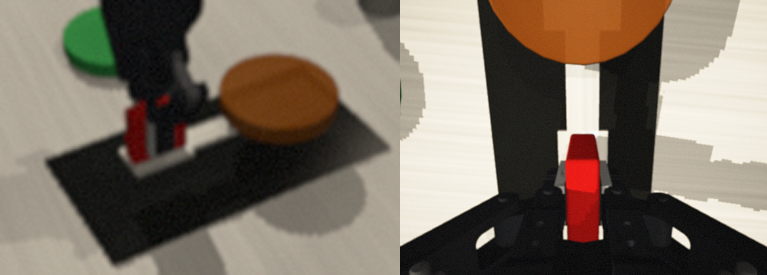

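The paddle and disc are lifted and look level: the disc sits at about (278,95) in the left crop, and the handle is pinched evenly at about (582,185) in the right one. Next I carry it to a viewing pose beside the stand.

```bash
cat >> h.py <<'E'
def plan2(p,y,w,n):
    p0=np.array(p,float);y0=y;t=np.array(w[:3]);P=p0.copy();Y=y;out=[]
    for i in range(1,n+1):
        u=i/n;u=u**3*(10-15*u+6*u*u);a=np.radians(Y); ax=np.array([[-np.sin(a),np.cos(a),0],[np.cos(a),np.sin(a),0],[0,0,-1]])
        d=np.round(ax@(p0+u*(t-p0)-P),3);r=round(-np.radians(y0+u*(w[3]-y0)-Y),3);P=P+ax.T@d;Y-=np.degrees(r);out.append((d.tolist(),[0,0,float(r)]))
    print(P,Y)
    for i in range(0,n,8): print(str([o[0] for o in out[i:i+8]]).replace(' ',''),str([o[1] for o in out[i:i+8]]).replace(' ',''))
E
python3 - <<'E'
from h import *
plan2([.472,-.276,.06],-84.96,(.472,-.276,.16,-84.96),8)
plan2([.472,-.276,.16],-84.96,(.639,.118,.21,-31),24)
E
```

```text
[ 0.472 -0.276  0.16 ] -84.96
[[0.0,0.0,-0.002],[0.0,0.0,-0.008],[0.0,0.0,-0.018],[0.0,0.0,-0.022],[0.0,0.0,-0.022],[0.0,0.0,-0.018],[0.0,0.0,-0.008],[0.0,0.0,-0.002]] [[0,0,-0.0],[0,0,-0.0],[0,0,-0.0],[0,0,-0.0],[0,0,-0.0],[0,0,-0.0],[0,0,-0.0],[0,0,-0.0]]
[0.63898001 0.11816066 0.21      ] -30.98737569867644
[[0.0,-0.0,-0.0],[0.001,-0.002,-0.0],[0.002,-0.004,-0.001],[0.004,-0.007,-0.001],[0.006,-0.011,-0.001],[0.009,-0.014,-0.002],[0.012,-0.018,-0.003],[0.014,-0.02,-0.002]] [[0,0,-0.001],[0,0,-0.004],[0,0,-0.01],[0,0,-0.018],[0,0,-0.028],[0,0,-0.036],[0,0,-0.046],[0,0,-0.055]]
[[0.018,-0.021,-0.004],[0.021,-0.023,-0.003],[0.023,-0.022,-0.004],[0.026,-0.021,-0.004],[0.027,-0.019,-0.004],[0.028,-0.016,-0.004],[0.027,-0.014,-0.003],[0.026,-0.011,-0.004]] [[0,0,-0.061],[0,0,-0.067],[0,0,-0.072],[0,0,-0.073],[0,0,-0.073],[0,0,-0.071],[0,0,-0.068],[0,0,-0.061]]
[[0.023,-0.008,-0.002],[0.02,-0.006,-0.003],[0.017,-0.004,-0.002],[0.012,-0.002,-0.001],[0.008,-0.002,-0.001],[0.005,-0.001,-0.001],[0.002,0.0,0.0],[-0.0,0.0,0.0]] [[0,0,-0.054],[0,0,-0.046],[0,0,-0.037],[0,0,-0.027],[0,0,-0.019],[0,0,-0.01],[0,0,-0.004],[0,0,-0.001]]
```

```bash
python3 -m jog '{"delta_pos":[[0,0,-0.002],[0,0,-0.008],[0,0,-0.018],[0,0,-0.022],[0,0,-0.022],[0,0,-0.018],[0,0,-0.008],[0,0,-0.002]],"angular":[[0,0,0],[0,0,0],[0,0,0],[0,0,0],[0,0,0],[0,0,0],[0,0,0],[0,0,0]],"fingers":[0,0,0,0,0,0,0,0]}' 115 && python3 -m jog '{"delta_pos":[[0,0,0],[0.001,-0.002,0],[0.002,-0.004,-0.001],[0.004,-0.007,-0.001],[0.006,-0.011,-0.001],[0.009,-0.014,-0.002],[0.012,-0.018,-0.003],[0.014,-0.02,-0.002]],"angular":[[0,0,-0.001],[0,0,-0.004],[0,0,-0.01],[0,0,-0.018],[0,0,-0.028],[0,0,-0.036],[0,0,-0.046],[0,0,-0.055]],"fingers":[0,0,0,0,0,0,0,0]}' && python3 -m jog '{"delta_pos":[[0.018,-0.021,-0.004],[0.021,-0.023,-0.003],[0.023,-0.022,-0.004],[0.026,-0.021,-0.004],[0.027,-0.019,-0.004],[0.028,-0.016,-0.004],[0.027,-0.014,-0.003],[0.026,-0.011,-0.004]],"angular":[[0,0,-0.061],[0,0,-0.067],[0,0,-0.072],[0,0,-0.073],[0,0,-0.073],[0,0,-0.071],[0,0,-0.068],[0,0,-0.061]],"fingers":[0,0,0,0,0,0,0,0]}' && python3 -m jog '{"delta_pos":[[0.023,-0.008,-0.002],[0.02,-0.006,-0.003],[0.017,-0.004,-0.002],[0.012,-0.002,-0.001],[0.008,-0.002,-0.001],[0.005,-0.001,-0.001],[0.002,0,0],[0,0,0]],"angular":[[0,0,-0.054],[0,0,-0.046],[0,0,-0.037],[0,0,-0.027],[0,0,-0.019],[0,0,-0.01],[0,0,-0.004],[0,0,-0.001]],"fingers":[0,0,0,0,0,0,0,0]}'
python3 - <<'E'
from h import *
import pickle
s=manip.sense();print(s['ee_pos'],yaw(s),s['torque'],R.from_quat(s['orientation']).as_matrix()[:,2].round(4))
D={n:snap(n,n+'3.png') for n in('scene','side','wrist')}
pickle.dump(D,open('d3.pkl','wb'))
E
```

```text
clock: 6.4
ee_pos: [0.4724, -0.2762, 0.1604]
orientation: [0.999, 0.044, 0.001, 0.0]
contact_force: [0.5, -1.3, -2.7]
gripper_width: 0.0145
gripper_force: 112.3
clock: 7.2
ee_pos: [0.5074, -0.191, 0.1696]
orientation: [0.99, 0.144, 0.0, -0.0]
contact_force: [0.6, -0.7, -4.4]
gripper_width: 0.0146
gripper_force: 112.1
clock: 8.0
ee_pos: [0.6042, 0.0393, 0.1992]
orientation: [0.913, 0.407, -0.0, -0.0]
contact_force: [0.8, 0.0, -4.1]
gripper_width: 0.0151
gripper_force: 112.2
clock: 8.8
ee_pos: [0.6388, 0.1175, 0.2092]
orientation: [0.871, 0.492, -0.0, 0.0]
contact_force: [-0.2, -0.1, -4.4]
gripper_width: 0.0145
gripper_force: 112.2
[0.63881742 0.11750505 0.20917892] -31.05195143781566 [-0.33515748  0.22464076  0.01828715] [-3.e-04 -6.e-04 -1.e+00]
```

View pics/wrist3.png

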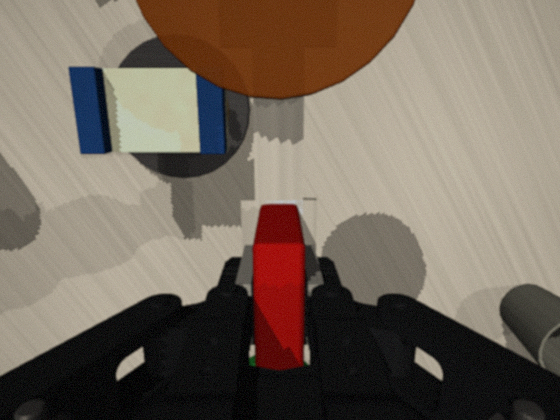

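The wrist view shows the rails: left (69–110, rows 67–153), right (198–226, same rows) and the floor between them. The disc's edge just reaches (278,98), and it is still seated centred ahead of the handle.

```bash
python3 - <<'E'
from h import *
import pickle
D=pickle.load(open('d3.pkl','rb'));d=D['wrist'];im=d['img'];h=cv2.cvtColor(im,cv2.COLOR_RGB2HSV).astype(int);H,S,V=h[...,0],h[...,1],h[...,2]
for y in(72,90,110,130,148): 
    print(y,' '.join(f'{x}:{im[y,x,2]}/{im[y,x,0]}' for x in list(range(66,116,3))+list(range(192,232,3))))
for x in (85,92,215): print(x,[(y,int(im[y,x,2])) for y in list(range(62,74))+list(range(147,159))])
# disc in tool frame + radius for level check
am=((H>=4)&(H<20)&(S>150)&(V>50));am[150:]=0;am[:,:120]=0;am[:,430:]=0
c=max(cv2.findContours(am.astype(np.uint8),0,1)[0],key=len)[:,0];c=c[c[:,1]>2]
s=np.array([.63882,.11751,.20918]);a=np.radians(-31.05)
for z in(.2042,.2002,.208):
    w=cast(d,c,z)[:,:2];A=np.c_[2*w,np.ones(len(w))];q=np.linalg.lstsq(A,(w**2).sum(1),rcond=None)[0];e=q[:2]-s[:2];print('disc z',z,'fwd/left',-np.sin(a)*e[0]+np.cos(a)*e[1],-(np.cos(a)*e[0]+np.sin(a)*e[1]),'r',np.sqrt(q[2]+q[0]**2+q[1]**2))
E
```

```text
72 66:146/169 69:99/79 72:94/28 75:91/24 78:92/22 81:96/23 84:92/25 87:94/27 90:88/18 93:80/20 96:29/1 99:22/3 102:54/60 105:148/180 108:152/181 111:156/185 114:151/185 192:110/141 195:33/83 198:11/89 201:14/93 204:15/94 207:12/91 210:12/95 213:2/88 216:19/97 219:9/94 222:16/94 225:10/98 228:12/98 231:20/100
90 66:142/169 69:148/170 72:95/57 75:91/22 78:96/25 81:94/24 84:87/19 87:94/22 90:95/26 93:93/22 96:67/18 99:20/0 102:23/5 105:77/101 108:115/143 111:113/145 114:137/164 192:161/188 195:155/179 198:86/23 201:89/23 204:89/27 207:87/21 210:80/13 213:84/20 216:91/19 219:97/27 222:48/12 225:33/41 228:33/55 231:15/63
110 66:151/176 69:145/175 72:142/166 75:102/52 78:95/24 81:94/26 84:87/18 87:91/19 90:91/20 93:97/28 96:93/21 99:54/14 102:30/15 105:25/8 108:101/122 111:119/146 114:110/141 192:161/192 195:158/189 198:105/76 201:90/20 204:90/16 207:90/26 210:90/26 213:91/28 216:89/17 219:87/24 222:64/12 225:35/38 228:27/54 231:38/43
130 66:150/176 69:151/176 72:150/174 75:147/170 78:97/39 81:95/28 84:98/29 87:97/32 90:102/32 93:94/19 96:97/26 99:90/19 102:46/0 105:32/10 108:34/21 111:112
[... 830 characters left out ...]
69, 85), (70, 89), (71, 88), (72, 93), (73, 94), (147, 96), (148, 93), (149, 97), (150, 93), (151, 96), (152, 96), (153, 95), (154, 112), (155, 132), (156, 134), (157, 141), (158, 146)]
215 [(62, 8), (63, 15), (64, 12), (65, 11), (66, 22), (67, 18), (68, 10), (69, 15), (70, 23), (71, 17), (72, 21), (73, 8), (147, 89), (148, 87), (149, 86), (150, 84), (151, 88), (152, 84), (153, 70), (154, 48), (155, 43), (156, 30), (157, 39), (158, 35)]
disc z 0.2042 fwd/left 0.11423272282367374 0.0016396331357340574 r 0.048230130926302066
disc z 0.2002 fwd/left 0.11574411566221815 0.0016808162026653098 r 0.0496839204144195
disc z 0.208 fwd/left 0.11279689962706027 0.0016005092221493405 r 0.04684903091260542
```

```bash
python3 - <<'E'
from h import *
import pickle
D=pickle.load(open('d3.pkl','rb'));d=D['wrist']
ys=[90,110,130,148]
E={'Lo':[71,74.3,77,80],'Li':[96.6,98.8,101.5,103.7],'Ri':[197,198.4,199.2,200],'Ro':[221.6,222.3,223.5,224.2]}
for z in(.07,.075,.08,.085,.09):
    v=[];m=[]
    for k in E:
        p=cast(d,np.c_[E[k],ys],z)[:,:2];v.append(p[-1]-p[0]);m.append(p)
    u=-sum(v)/np.linalg.norm(sum(v));n=np.array([-u[1],u[0]]);o=[float((q@n).mean().round(4)) for q in m]
    ends=[cast(d,e,z)[0,:2]@u for e in((85,66.2),(88,154),(212,154))]
    c=u*(ends[0]+(ends[1]+ends[2])/2)/2+n*np.mean(o)
    print(z,'yaw',np.degrees(np.arctan2(u[1],u[0])).round(2),'outer',round(o[0]-o[3],4),'inner',round(o[1]-o[2],4),'len',round(ends[0]-ends[1],4),'c',c.round(4))
# stereo of disc & rails from scene/side
def ell(d,f):
    h=cv2.cvtColor(d['img'],cv2.COLOR_RGB2HSV).astype(int);H,S,V=h[...,0],h[...,1],h[...,2]
    m=((H>=4)&(H<20)&(S>175)&(V>50)).astype(np.uint8);c=sorted(cv2.findContours(m,0,1)[0],key=cv2.contourArea)[::-1]
    return [(cv2.contourArea(k),np.round(cv2.minEnclosingCircle(k)[0],1),np.round(k[:,0].min(0)/2+k[:,0].max(0)/2,1)) for k in c[:4]]
for f in('d0.pkl','d3.pkl'):
    D=pickle.load(open(f,'rb'))
    for n in('scene','side'): print(f,n,ell(D[n],f))
print([proj(D[n],np.array([.6994+0,.2175,.2]))for n in('scene','side')])
E
```

```text
0.07 yaw 59.13 outer 0.1038 inner 0.0694 len 0.0597 c [0.5905 0.2149]
0.075 yaw 59.13 outer 0.102 inner 0.0682 len 0.0586 c [0.592  0.2141]
0.08 yaw 59.13 outer 0.1 inner 0.0668 len 0.0575 c [0.5936 0.2133]
0.085 yaw 59.13 outer 0.098 inner 0.0655 len 0.0563 c [0.5951 0.2125]
0.09 yaw 59.13 outer 0.0961 inner 0.0643 len 0.0552 c [0.5966 0.2117]
d0.pkl scene [(1580.5, array([ 29.5, 387.5]), array([ 29.5, 387.5])), (1037.0, array([206.7, 243.5]), array([207., 244.])), (205.5, array([ 74.5, 186.5]), array([ 74. , 186.5])), (55.5, array([201.3, 349.9]), array([201.5, 350. ]))]
d0.pkl side [(1184.5, array([310. , 287.5]), array([310. , 289.5])), (742.0, array([552.5, 392.5]), array([545.5, 392.5])), (130.0, array([261.5, 103.5]), array([261., 104.])), (39.5, array([ 30., 113.]), array([ 29.5, 113. ]))]
d3.pkl scene [(1582.5, array([ 30., 388.]), array([ 29.5, 388. ])), (1055.0, array([417. , 172.5]), array([417., 173.])), (207.0, array([ 74., 187.]), array([ 74., 187.])), (139.5, array([548. ,  64.5]), array([548.,  64.]))]
d3.pkl side [(630.5, array([552.5, 392.5]), array([545.5, 392.5])), (78.5, array([276.5, 131. ]), array([276.5, 130. ])), (38.5, array([ 29.5, 111.5]), array([ 29. , 111.5])), (21.5, array([260.5, 126.5]), array([261. , 126.5]))]
[array([417.84848138, 170.82781068]), array([267.25945493, 127.09232644])]
```

View pics/side3.png

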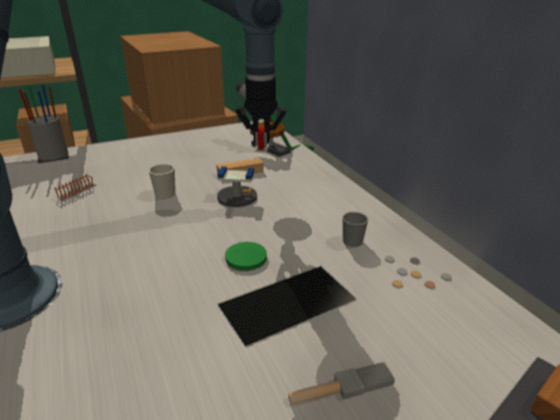

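The side view shows the gripper and paddle held upright behind the stand, with the empty mat in front. The rails come out at about 0.086 m high, centre (0.595, 0.212), yaw 59°. The nose sags by about 2°, so I'll pitch up 0.03 rad.

```bash
cat >> h.py <<'E'
def plan3(t,n,dyaw=0,dpit=0,s=None):
    """from measured pose: smooth rows to TCP t (world); yaw turn about world z in deg and nose-up pitch (rad) spread likewise"""
    s=s or manip.sense();p0=np.array(s['ee_pos']);t=np.array(t);P=p0.copy();M=R.from_quat(s['orientation']);a=b=0;A=[];B=[]
    for i in range(1,n+1):
        u=i/n;u=u**3*(10-15*u+6*u*u)
        d=np.round(M.inv().apply(p0+u*(t-p0)-P),4);P=P+M.apply(d)
        r=round(-np.radians(dyaw)*u-a,3);q=round(dpit*u-b,4);a+=r;b+=q;M=M*R.from_rotvec([0,q,r]);A.append([float(x) for x in d]);B.append([0,float(q),float(r)])
    print(P)
    for i in range(0,n,8): print(str(A[i:i+8]).replace(' ',''),str(B[i:i+8]).replace(' ',''))
E
python3 - <<'E'
from h import *
plan3([.5373,.1121,.165],16,.15,.034)
E
```

```text
[0.53730516 0.11210513 0.16498006]
[[-0.0001,-0.0002,0.0001],[-0.0008,-0.0012,0.0006],[-0.0019,-0.0027,0.0015],[-0.0031,-0.0046,0.0024],[-0.0043,-0.0065,0.0033],[-0.0054,-0.008,0.0042],[-0.0062,-0.0092,0.0048],[-0.0066,-0.0097,0.005]] [[0,0.0001,-0.0],[0,0.0004,-0.0],[0,0.0012,-0.0],[0,0.0018,-0.0],[0,0.0026,-0.0],[0,0.0033,-0.001],[0,0.0037,-0.0],[0,0.0039,-0.0]]
[[-0.0067,-0.0098,0.0051],[-0.0062,-0.0092,0.0046],[-0.0055,-0.008,0.0041],[-0.0044,-0.0065,0.0033],[-0.0032,-0.0046,0.0023],[-0.0019,-0.0027,0.0014],[-0.0008,-0.0012,0.0006],[-0.0001,-0.0002,0.0001]] [[0,0.0039,-0.001],[0,0.0037,0.0],[0,0.0033,-0.0],[0,0.0026,-0.0],[0,0.0018,-0.0],[0,0.0012,-0.001],[0,0.0004,0.0],[0,0.0001,0.0]]
```

```bash
python3 -m jog '{"delta_pos":[[0,0,0],[-0.001,-0.0015,0.001],[-0.002,-0.0025,0.0015],[-0.003,-0.0045,0.0025],[-0.0045,-0.0065,0.0035],[-0.0055,-0.008,0.004],[-0.006,-0.009,0.005],[-0.0065,-0.01,0.005]],"angular":[[0,0,0],[0,0.001,0],[0,0.001,0],[0,0.002,0],[0,0.003,-0.001],[0,0.003,0],[0,0.003,0],[0,0.004,0]],"fingers":[0,0,0,0,0,0,0,0]}' 115 && python3 -m jog '{"delta_pos":[[-0.0065,-0.01,0.005],[-0.006,-0.009,0.005],[-0.0055,-0.008,0.004],[-0.0045,-0.0065,0.0035],[-0.003,-0.0045,0.0025],[-0.002,-0.0025,0.0015],[-0.001,-0.0015,0.001],[0,0,0]],"angular":[[0,0.004,-0.001],[0,0.003,0],[0,0.003,0],[0,0.003,0],[0,0.002,-0.001],[0,0.001,0],[0,0.001,0],[0,0,0]],"fingers":[0,0,0,0,0,0,0,0]}'
python3 - <<'E'
from h import *
import pickle
s=manip.sense();m=R.from_quat(s['orientation']).as_matrix();print(s['ee_pos'],yaw(s),s['contact_force'],s['torque'],m[:,2].round(4))
D={n:snap(n) for n in('scene','side','wrist')};pickle.dump(D,open('d4.pkl','wb'))
d=D['wrist'];im=d['img'];h=cv2.cvtColor(im,cv2.COLOR_RGB2HSV).astype(int);H,S,V=h[...,0],h[...,1],h[...,2]
am=((H>=4)&(H<20)&(S>150)&(V>50));am[150:]=0;am[:,:120]=0;am[:,430:]=0
c=max(cv2.findContours(am.astype(np.uint8),0,1)[0],key=len)[:,0];c=c[c[:,1]>2]
f=m[:2,0]/np.linalg.norm(m[:2,0]);l=np.array([-f[1],f[0]])
for dz in(0,-.0047,-.009):
    w=cast(d,c,s['ee_pos'][2]+dz)[:,:2];A=np.c_[2*w,np.ones(len(w))];q=np.linalg.lstsq(A,(w**2).sum(1),rcond=None)[0];e=q[:2]-s['ee_pos'][:2];print(dz,'c',q[:2],'fwd/left',e@f,e@l,'r',np.sqrt(q[2]+q[0]**2+q[1]**2))
a=D['scene']['img'][110:215,330:480];b=D['side']['img'][90:215,160:320]
cv2.imwrite('pics/n4.png',np.hstack([cv2.resize(a,(400,280),interpolation=2),cv2.resize(b,(358,280),interpolation=2)])[:,:,::-1])
E
```

```text
clock: 9.75
ee_pos: [0.587, 0.1155, 0.1861]
orientation: [0.87, 0.493, 0.007, -0.004]
contact_force: [-0.7, 0.7, -4.6]
gripper_width: 0.0146
gripper_force: 112.2
clock: 10.55
ee_pos: [0.538, 0.1133, 0.1634]
orientation: [0.869, 0.494, 0.015, -0.008]
contact_force: [0.3, 0.2, -4.3]
gripper_width: 0.0148
gripper_force: 112.2
[0.5380021  0.11325088 0.16344621] -30.824448516410083 [ 0.31837783  0.23049508 -4.27203251] [-0.41788928  0.25688186 -0.02618079] [ 0.0177  0.0292 -0.9994]
0 c [0.59538571 0.21209812] fwd/left 0.11428812141264567 0.0013716073664322337 r 0.047533941407429905
-0.0047 c [0.59634724 0.21379318] fwd/left 0.1162364314160931 0.001414449218803556 r 0.0492501346835122
-0.009 c [0.59722694 0.21534397] fwd/left 0.1180189278022287 0.0014536449560801027 r 0.05082026895738617
```

View pics/n4.png

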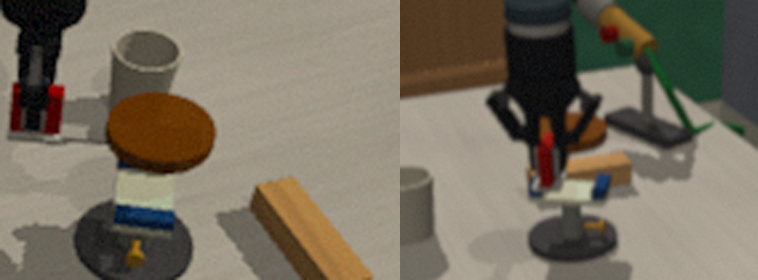

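The crops show the disc above the deck, level, with the handle side clear, the cup behind it untouched, and the rails just below the disc. Now I descend to just above the rails.

```bash
python3 - <<'E'
from h import *
plan3([.5368,.1113,.116],8)
E
```

```text
[0.5367863  0.11128734 0.11596362]
[[-0.0001,-0.0,0.0008],[-0.0003,-0.0001,0.0041],[-0.0008,-0.0,0.0082],[-0.0009,-0.0001,0.0107],[-0.001,-0.0002,0.0107],[-0.0007,-0.0,0.0081],[-0.0004,-0.0001,0.0042],[-0.0001,0.0,0.0008]] [[0,0.0,-0.0],[0,0.0,-0.0],[0,0.0,-0.0],[0,0.0,-0.0],[0,0.0,-0.0],[0,0.0,-0.0],[0,0.0,-0.0],[0,0.0,-0.0]]
```

```bash
F='' ; python3 -m jog '{"delta_pos":[[0,0,0.001],[-0.0005,0,0.004],[-0.001,0,0.008],[-0.001,0,0.01],[-0.001,0,0.01],[-0.0005,0,0.007],[-0.0002,0,0.004],[0,0,0.001]],"angular":[[0,0,0],[0,0,0],[0,0,0],[0,0,0],[0,0,0],[0,0,0],[0,0,0],[0,0,0]],"fingers":[0,0,0,0,0,0,0,0]}' && for i in 1 2 3 4; do python3 -m jog '{"delta_pos":[[0,0,0.001],[0,0,0.001],[0,0,0]],"angular":[[0,0,0],[0,0,0],[0,0,0]],"fingers":[0,0,0]}' | egrep 'ee_pos|contact'; python3 -c "
from h import *
print(manip.sense()['torque'].round(3))"; done
```

```text
clock: 11.5
ee_pos: [0.536, 0.1108, 0.1174]
orientation: [0.87, 0.494, 0.014, -0.008]
contact_force: [0.2, -0.2, -5.2]
gripper_width: 0.0146
gripper_force: 112.2
ee_pos: [0.5369, 0.1112, 0.1165]
contact_force: [-0.1, 0.5, -5.8]
[-0.448  0.277  0.015]
ee_pos: [0.5365, 0.1111, 0.1142]
contact_force: [0.4, 0.5, -5.0]
[-0.386  0.242 -0.046]
ee_pos: [0.5365, 0.1111, 0.1121]
contact_force: [0.3, -0.3, -5.1]
[-0.404  0.252  0.004]
ee_pos: [0.5365, 0.1112, 0.1101]
contact_force: [0.7, 0.6, -4.4]
[-0.377  0.22   0.002]
```

```bash
for i in 1 2 3 4; do python3 -m jog '{"delta_pos":[[0,0,0.001],[0,0,0]],"angular":[[0,0,0],[0,0,0]],"fingers":[0,0]}' | egrep 'ee_pos|contact'; python3 -c "
from h import *
print(manip.sense()['torque'].round(3))"; done
```

```text
ee_pos: [0.5366, 0.1112, 0.1091]
contact_force: [-0.1, -0.4, -4.0]
[-0.374  0.196  0.019]
ee_pos: [0.5366, 0.1113, 0.1082]
contact_force: [0.3, 0.4, -3.9]
[-0.396  0.276 -0.032]
ee_pos: [0.5366, 0.1113, 0.1071]
contact_force: [0.4, -0.5, -3.7]
[-0.385  0.249  0.024]
ee_pos: [0.5369, 0.1113, 0.1064]
contact_force: [-1.2, -0.6, -2.8]
[-0.303  0.288  0.08 ]
```

```bash
for i in 1 2 3; do python3 -m jog '{"delta_pos":[[0,0,0.001],[0,0,0]],"angular":[[0,0,0],[0,0,0]],"fingers":[0,0]}' | egrep 'ee_pos|contact'; python3 -c "
from h import *
t=manip.sense()['torque'];print(t.round(3),round(float(-t[0]*.858+t[1]*.51),3))"; done
```

```text
ee_pos: [0.537, 0.1114, 0.1054]
contact_force: [-0.1, 0.3, -2.6]
[-0.303  0.217  0.011] 0.37
ee_pos: [0.537, 0.1114, 0.1043]
contact_force: [0.6, 0.6, -2.1]
[-0.294  0.151  0.021] 0.329
ee_pos: [0.5374, 0.1117, 0.1036]
contact_force: [-0.1, 0.1, -0.8]
[-0.094  0.107 -0.007] 0.135
```

```bash
for i in 1 2 3; do python3 -m jog '{"delta_pos":[[0,0,0.001],[0,0,0]],"angular":[[0,0,0],[0,0,0]],"fingers":[0,0]}' | egrep 'ee_pos|contact'; python3 -c "
from h import *
t=manip.sense()['torque'];print(t.round(3),round(float(-t[0]*.858+t[1]*.51),3))"; done
python3 - <<'E'
from h import *
import pickle
s=manip.sense();print(R.from_quat(s['orientation']).as_matrix()[:,2].round(4))
D={n:snap(n) for n in('scene','side','wrist')};pickle.dump(D,open('d5.pkl','wb'))
a=D['scene']['img'][130:215,330:450];b=D['side']['img'][110:215,180:320]
a=np.vstack([cv2.resize(a,(400,280),interpolation=2),cv2.resize(b,(400,300),interpolation=2)])
cv2.imwrite('pics/n5.png',np.hstack([a,cv2.resize(D['wrist']['img'][:300],(400,214))] if 0 else [a[:580],np.vstack([cv2.resize(D['wrist']['img'],(400,300)),np.zeros((280,400,3),np.uint8)])])[:,:,::-1])
E
```

```text
ee_pos: [0.5371, 0.1117, 0.1024]
contact_force: [-0.7, -0.0, -1.2]
[-0.08   0.086 -0.12 ] 0.112
ee_pos: [0.5368, 0.1115, 0.1012]
contact_force: [0.6, 0.4, -0.9]
[-0.087  0.113  0.031] 0.132
ee_pos: [0.5367, 0.1115, 0.1001]
contact_force: [-0.1, -0.3, -1.9]
[-0.057  0.069  0.041] 0.084
[ 0.0172  0.0291 -0.9994]
```

View pics/n5.png

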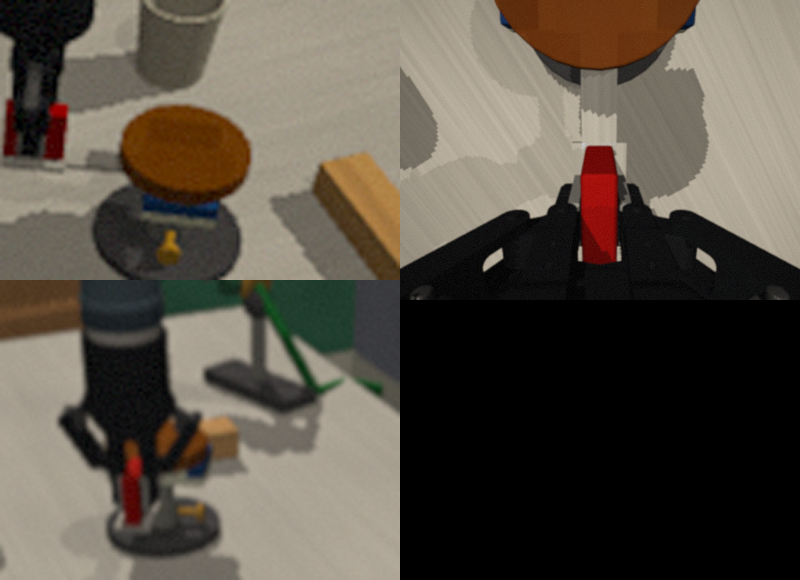

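The crops show the disc seated on the blue rails, and the force shows its weight off the paddle. Next I check the blade's tilt relative to the tool now that it is unloaded.

```bash
python3 - <<'E'
from h import *
import pickle
for f in('d3.pkl','d4.pkl','d5.pkl'):
    d=pickle.load(open(f,'rb'))['wrist'];im=d['img'].astype(int)
    r=im[150:300,281];print(f,'V col281',[(150+i,int(r[i,0]),int(r[i,1])) for i in range(30,112,2)])
    c=im[:,248];print('  col247',[(y,int(c[y].mean())) for y in range(190,215,2)])
T=np.array(d['T_tool_cam']);Ti=np.linalg.inv(T)
def pr(x,z,phi): # x fwd, z up rel grasp level paddle; phi nose up rel tool; tool z down, grasp at z_tool=-.005
    g=np.array([.0006,.0053]) ; X=np.array([x,z])
    c,s=np.cos(phi),np.sin(phi);X=np.array([c*x-s*z,s*x+c*z])+[.0006,.005]
    q=Ti@np.r_[X[0],0,-X[1],1];return round(d['fy']*q[1]/q[2]+d['cy'],2)
# grasp point at paddle z .0297 ; handle top .052 ; foot top .004
for phi in(-.04,-.02,0,.02): print(phi,'topfront',pr(.024,.0223,phi),'botfront',pr(.024,-.0257,phi),'footfront',pr(.025,-.0257,phi),'topback',pr(-.024,.0223,phi))
E
```

```text
d3.pkl V col281 [(180, 179, 169), (182, 173, 166), (184, 180, 168), (186, 177, 168), (188, 179, 169), (190, 174, 166), (192, 179, 169), (194, 174, 167), (196, 174, 164), (198, 180, 168), (200, 185, 182), (202, 183, 182), (204, 131, 78), (206, 104, 9), (208, 103, 11), (210, 100, 1), (212, 104, 7), (214, 96, 0), (216, 102, 9), (218, 104, 11), (220, 101, 0), (222, 103, 4), (224, 106, 16), (226, 109, 9), (228, 96, 4), (230, 109, 11), (232, 110, 14), (234, 107, 8), (236, 104, 3), (238, 109, 17), (240, 104, 4), (242, 121, 8), (244, 151, 16), (246, 165, 20), (248, 159, 7), (250, 166, 23), (252, 163, 19), (254, 170, 23), (256, 160, 18), (258, 164, 19), (260, 156, 12)]
  col247 [(190, 108), (192, 111), (194, 109), (196, 109), (198, 100), (200, 137), (202, 174), (204, 169), (206, 168), (208, 168), (210, 161), (212, 156), (214, 158)]
d4.pkl V col281 [(180, 174, 161), (182, 178, 169), (184, 174, 167), (186, 172, 161), (188, 175, 165), (190, 175, 168), (192, 170, 163), (194, 175, 165), (196, 170, 163), (198, 173, 166), (200, 174, 165), (202, 171, 163), (204, 136, 89), (206, 101, 6), (208, 100, 4)
[... 985 characters left out ...]
228, 109, 8), (230, 117, 14), (232, 107, 0), (234, 111, 8), (236, 110, 3), (238, 111, 5), (240, 110, 8), (242, 117, 9), (244, 156, 23), (246, 167, 0), (248, 168, 15), (250, 162, 12), (252, 168, 14), (254, 165, 16), (256, 162, 14), (258, 166, 22), (260, 167, 20)]
  col247 [(190, 169), (192, 167), (194, 168), (196, 169), (198, 129), (200, 154), (202, 175), (204, 173), (206, 168), (208, 158), (210, 156), (212, 156), (214, 157)]
-0.04 topfront 241.2 botfront 204.29 footfront 201.96 topback 383.4
-0.02 topfront 243.2 botfront 203.36 footfront 201.03 topback 383.54
0 topfront 245.23 botfront 202.46 footfront 200.13 topback 383.63
0.02 topfront 247.29 botfront 201.57 footfront 199.25 topback 383.68
```

```bash
python3 - <<'E'
from h import *
s=manip.sense();plan3([.4700,.0,.0993],16,0,0,s)
E
```

```text
[ 4.69972254e-01 -3.08379951e-05  9.93459720e-02]
[[-0.0003,-0.0,-0.0],[-0.0018,-0.0,-0.0001],[-0.0042,-0.0,-0.0001],[-0.0072,-0.0,-0.0002],[-0.0099,-0.0001,-0.0002],[-0.0124,0.0,-0.0004],[-0.0141,-0.0,-0.0003],[-0.0151,-0.0,-0.0004]] [[0,0.0,-0.0],[0,0.0,-0.0],[0,0.0,-0.0],[0,0.0,-0.0],[0,0.0,-0.0],[0,0.0,-0.0],[0,0.0,-0.0],[0,0.0,-0.0]]
[[-0.0151,-0.0001,-0.0004],[-0.0141,-0.0,-0.0004],[-0.0124,-0.0,-0.0003],[-0.0099,-0.0001,-0.0003],[-0.0071,0.0,-0.0002],[-0.0043,0.0,-0.0001],[-0.0018,0.0,-0.0],[-0.0003,0.0,-0.0001]] [[0,0.0,-0.0],[0,0.0,-0.0],[0,0.0,-0.0],[0,0.0,-0.0],[0,0.0,-0.0],[0,0.0,-0.0],[0,0.0,-0.0],[0,0.0,-0.0]]
```

```bash
python3 -m jog '{"delta_pos":[[0,0,0.001],[-0.001,0,0],[-0.003,0,-0.0001],[-0.006,0,-0.0002],[-0.008,0,-0.0003],[-0.008,0,-0.0003],[-0.004,0,-0.0001],[0,0,0]],"angular":[[0,0,0],[0,0,0],[0,0,0],[0,0,0],[0,0,0],[0,0,0],[0,0,0],[0,0,0]],"fingers":[0,0,0,0,0,0,0,0]}'; python3 - <<'E'
from h import *
import pickle
d=snap('scene');d0=pickle.load(open('d5.pkl','rb'))['scene']
for q in(d0,d):
    h=cv2.cvtColor(q['img'],cv2.COLOR_RGB2HSV).astype(int);H,S,V=h[...,0],h[...,1],h[...,2];m=(H>=4)&(H<20)&(S>180)&(V>50);m[:130]=0;m[215:]=0;m[:,:340]=0;m[:,425:]=0
    p=np.argwhere(m);print(len(p),p.mean(0))
E
```

```text
clock: 15.65
ee_pos: [0.5209, 0.0846, 0.0992]
orientation: [0.87, 0.493, 0.015, -0.008]
contact_force: [-0.2, 0.4, -0.9]
gripper_width: 0.0145
gripper_force: 112.6
820 [175.85365854 385.33536585]
826 [175.93825666 385.4188862 ]
```

Disc hasn't moved; continue the withdrawal.

```bash
python3 -m jog '{"delta_pos":[[-0.002,0,0],[-0.007,0,-0.0002],[-0.013,0,-0.0004],[-0.018,0,-0.0006],[-0.02,0,-0.0006],[-0.018,0,-0.0006],[-0.013,0,-0.0004],[-0.007,0,-0.0002]],"angular":[[0,0,0],[0,0,0],[0,0,0],[0,0,0],[0,0,0],[0,0,0],[0,0,0],[0,0,0]],"fingers":[0,0,0,0,0,0,0,0]}'; python3 - <<'E'
from h import *
import pickle
d=snap('scene','out.png');d0=pickle.load(open('d5.pkl','rb'))['scene']
for q in(d0,d):
    h=cv2.cvtColor(q['img'],cv2.COLOR_RGB2HSV).astype(int);H,S,V=h[...,0],h[...,1],h[...,2];m=(H>=4)&(H<20)&(S>180)&(V>50);m[:130]=0;m[215:]=0;m[:,:340]=0;m[:,425:]=0
    p=np.argwhere(m);print(len(p),p.mean(0))
    c=max(cv2.findContours(m.astype(np.uint8),0,1)[0],key=len)[:,0];print(cast(d,(c.min(0)+c.max(0))/2.,.0855+.008))
s=manip.sense();print(s['ee_pos'],yaw(s),s['torque'])
# paddle back: place handle so that paddle_mid at mat centre (.5357,-.2637)
plan3([.463,-.03,.13],8,0,-.034+.022,s)
E
```

```text
clock: 16.5
ee_pos: [0.47, -0.0005, 0.0989]
orientation: [0.87, 0.492, 0.015, -0.009]
contact_force: [0.4, -0.1, -1.8]
gripper_width: 0.0148
gripper_force: 112.6
820 [175.85365854 385.33536585]
[[0.59193388 0.21335664 0.0935    ]]
824 [175.76213592 385.37257282]
[[0.59193388 0.21335664 0.0935    ]]
[ 0.46978853 -0.00083687  0.09885364] -31.008595750997543 [-0.20657867  0.07406394  0.01625215]
[ 0.46301004 -0.03001335  0.13004965]
[[-0.0004,0.0001,-0.0005],[-0.0024,0.0009,-0.0028],[-0.0048,0.0015,-0.0055],[-0.0061,0.0021,-0.0072],[-0.0063,0.0021,-0.0072],[-0.0047,0.0015,-0.0055],[-0.0024,0.0008,-0.0027],[-0.0005,0.0002,-0.0006]] [[0,-0.0002,-0.0],[0,-0.001,-0.0],[0,-0.0021,-0.0],[0,-0.0027,-0.0],[0,-0.0027,-0.0],[0,-0.0021,-0.0],[0,-0.001,-0.0],[0,-0.0002,-0.0]]
```

View pics/out.png

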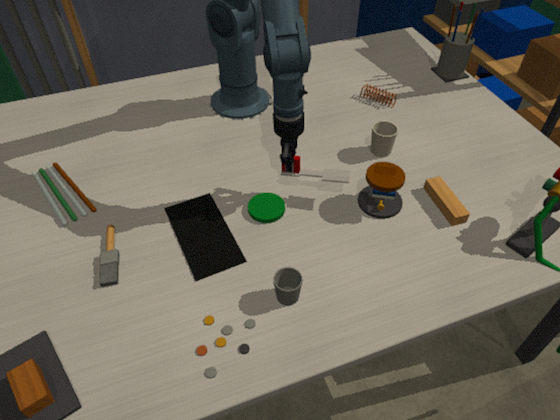

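The scene view shows the disc alone on the stand at (385,176), the bare paddle blade at (335,176) clear of it, and the mat empty at (204,235). Now back to the mat.

```bash
python3 - <<'E'
from h import *
s=dict(manip.sense());plan3(s['ee_pos']+np.array([0,0,.05]),5,0,0,s)
s['ee_pos']=s['ee_pos']+np.array([0,0,.05]);plan3([.4709,-.2699,.08],19,-53.6,-.008,s)
E
```

```text
[ 0.46983267 -0.00082873  0.14888251]
[[0.0001,-0.0,-0.0029],[0.0004,-0.0,-0.013],[0.0006,-0.0,-0.0182],[0.0005,-0.0,-0.013],[0.0001,-0.0,-0.0029]] [[0,0.0,-0.0],[0,0.0,-0.0],[0,0.0,-0.0],[0,0.0,-0.0],[0,0.0,-0.0]]
[ 0.47086408 -0.26994749  0.07999054]
[[-0.0003,0.0002,0.0001],[-0.002,0.0012,0.0005],[-0.0048,0.0029,0.0013],[-0.0081,0.0052,0.0022],[-0.0115,0.008,0.0031],[-0.0144,0.0109,0.0041],[-0.0163,0.0142,0.0049],[-0.0172,0.0173,0.0055]] [[0,-0.0,0.001],[0,-0.0001,0.008],[0,-0.0001,0.02],[0,-0.0003,0.033],[0,-0.0004,0.048],[0,-0.0006,0.063],[0,-0.0006,0.074],[0,-0.0007,0.085]]
[[-0.0168,0.02,0.006],[-0.0152,0.0219,0.006],[-0.0128,0.0227,0.006],[-0.01,0.0222,0.0056],[-0.0073,0.0204,0.0049],[-0.0047,0.0174,0.0042],[-0.0028,0.0137,0.0032],[-0.0015,0.0095,0.0022]] [[0,-0.0008,0.09],[0,-0.0008,0.092],[0,-0.0008,0.09],[0,-0.0007,0.084],[0,-0.0006,0.075],[0,-0.0006,0.062],[0,-0.0004,0.048],[0,-0.0003,0.034]]
[[-0.0007,0.0056,0.0013],[-0.0002,0.0023,0.0005],[-0.0001,0.0004,0.0001]] [[0,-0.0001,0.019],[0,-0.0001,0.008],[0,0.0,0.001]]
```

```bash
python3 - <<'E'
from h import *
s=dict(manip.sense());plan3(s['ee_pos']+np.array([0,0,.05]),5,0,-.034,s)
s['ee_pos']=s['ee_pos']+np.array([0,0,.05]);s['orientation']=(R.from_quat(s['orientation'])*R.from_rotvec([0,-.034,0])).as_quat();print(R.from_quat(s['orientation']).as_matrix()[:,2]);plan3([.4709,-.2699,.08],19,-53.6,0,s)
E
```

```text
[ 0.4698416  -0.00081385  0.14886637]
[[0.0001,-0.0,-0.0029],[0.0004,-0.0,-0.013],[0.0004,-0.0,-0.0182],[0.0001,-0.0,-0.013],[0.0001,-0.0,-0.0029]] [[0,-0.002,-0.0],[0,-0.0088,-0.0],[0,-0.0124,-0.0],[0,-0.0088,-0.0],[0,-0.002,-0.0]]
[-8.88971084e-04 -1.73894158e-04 -9.99999590e-01]
[ 0.47091535 -0.26987316  0.07999939]
[[-0.0003,0.0002,0.0001],[-0.002,0.0012,0.0006],[-0.0047,0.0029,0.0014],[-0.0081,0.0052,0.0025],[-0.0114,0.008,0.0035],[-0.0142,0.0109,0.0046],[-0.0162,0.0141,0.0055],[-0.017,0.0173,0.0062]] [[0,0.0,0.001],[0,0.0,0.008],[0,0.0,0.02],[0,0.0,0.033],[0,0.0,0.048],[0,0.0,0.063],[0,0.0,0.074],[0,0.0,0.085]]
[[-0.0165,0.0199,0.0067],[-0.0151,0.0218,0.0067],[-0.0126,0.0226,0.0067],[-0.0099,0.0221,0.0062],[-0.0071,0.0203,0.0055],[-0.0047,0.0173,0.0046],[-0.0027,0.0136,0.0035],[-0.0015,0.0095,0.0025]] [[0,0.0,0.09],[0,0.0,0.092],[0,0.0,0.09],[0,0.0,0.084],[0,0.0,0.075],[0,0.0,0.062],[0,0.0,0.048],[0,0.0,0.034]]
[[-0.0007,0.0056,0.0014],[-0.0002,0.0023,0.0006],[-0.0,0.0003,0.0001]] [[0,0.0,0.019],[0,0.0,0.008],[0,0.0,0.001]]
```

```bash
python3 -m jog '{"delta_pos":[[0,0,-0.003],[0,0,-0.013],[0,0,-0.018],[0,0,-0.013],[0,0,-0.003],[0,0,0],[-0.002,0.001,0.0005],[-0.005,0.003,0.0015]],"angular":[[0,-0.002,0],[0,-0.009,0],[0,-0.012,0],[0,-0.009,0],[0,-0.002,0],[0,0,0.001],[0,0,0.008],[0,0,0.02]],"fingers":[0,0,0,0,0,0,0,0]}' && python3 -m jog '{"delta_pos":[[-0.008,0.005,0.0025],[-0.0115,0.008,0.0035],[-0.014,0.011,0.0045],[-0.016,0.014,0.0055],[-0.017,0.0175,0.006],[-0.0165,0.02,0.0065],[-0.015,0.022,0.0065],[-0.0125,0.0225,0.0065]],"angular":[[0,0,0.033],[0,0,0.048],[0,0,0.063],[0,0,0.074],[0,0,0.085],[0,0,0.09],[0,0,0.092],[0,0,0.09]],"fingers":[0,0,0,0,0,0,0,0]}' && python3 -m jog '{"delta_pos":[[-0.01,0.022,0.006],[-0.007,0.0205,0.0055],[-0.0045,0.0175,0.0045],[-0.0025,0.0135,0.0035],[-0.0015,0.0095,0.0025],[-0.0005,0.0055,0.0015],[0,0.0025,0.0005],[0,0,0]],"angular":[[0,0,0.084],[0,0,0.075],[0,0,0.062],[0,0,0.048],[0,0,0.034],[0,0,0.019],[0,0,0.008],[0,0,0.001]],"fingers":[0,0,0,0,0,0,0,0]}'
python3 - <<'E'
from h import *
import pickle
s=manip.sense();print(s['ee_pos'],yaw(s),R.from_quat(s['orientation']).as_matrix()[:,2].round(4))
d=snap('wrist','w6.png');m=(d['img'].max(2)<60).astype(np.uint8)
for y in(40,80,120,160,200):
    x=np.where(m[y])[0];x=x[(x>60)&(x<500)]; print(y,x.min(),x.max(),cast(d,[(x.min(),y),(x.max(),y)],.004)[:,:2].round(4).tolist())
sc=snap('scene');m=(sc['img'].max(2)<60);mm=np.zeros_like(m);mm[185:290,155:255]=m[185:290,155:255]
q=cv2.approxPolyDP(cv2.convexHull(np.argwhere(mm)[:,::-1].astype(np.int32)),8,True)[:,0];print(cast(sc,q,.004)[:,:2].round(3).tolist())
g=[.537-.0647,-.2635-.0061];plan3([g[0]-.0006,g[1],.036],8,5.4-90.1-yaw(s),.022,s)
E
```

```text
clock: 17.35
ee_pos: [0.4699, -0.0071, 0.1462]
orientation: [0.877, 0.481, -0.001, -0.0]
contact_force: [-0.3, -1.3, -2.0]
gripper_width: 0.0143
gripper_force: 112.7
clock: 18.15
ee_pos: [0.4716, -0.1756, 0.1049]
orientation: [0.978, 0.209, -0.0, 0.001]
contact_force: [0.3, -0.6, -0.6]
gripper_width: 0.0148
gripper_force: 112.8
clock: 18.95
ee_pos: [0.474, -0.2676, 0.0814]
orientation: [0.999, 0.049, 0.0, -0.0]
contact_force: [-0.5, -0.8, -1.0]
gripper_width: 0.0146
gripper_force: 112.8
[ 0.47402139 -0.26758748  0.08136855] -84.37838854196603 [ 0.e+00  3.e-04 -1.e+00]
40 157 404 [[0.5636, -0.1965], [0.576, -0.3229]]
80 160 401 [[0.5442, -0.1983], [0.5566, -0.3249]]
120 163 397 [[0.5237, -0.2003], [0.5361, -0.3265]]
160 167 394 [[0.502, -0.2028], [0.5144, -0.3288]]
200 169 390 [[0.479, -0.2044], [0.4914, -0.3306]]
[[0.66, -0.191], [0.671, -0.316], [0.328, -0.327], [0.368, -0.22], [0.532, -0.126]]
[ 0.47171588 -0.26960281  0.03604274]
[[-0.0,0.0,0.0007],[-0.0003,0.0002,0.004],[-0.0004,0.0003,0.0078],[-0.0006,0.0004,0.0102],[-0.0007,0.0004,0.0102],[-0.0006,0.0003,0.0078],[-0.0003,0.0002,0.0039],[-0.0,-0.0,0.0007]] [[0,0.0004,0.0],[0,0.0019,0.001],[0,0.0038,0.001],[0,0.0049,0.001],[0,0.0049,0.001],[0,0.0038,0.001],[0,0.0019,0.001],[0,0.0004,-0.0]]
```

View pics/w6.png

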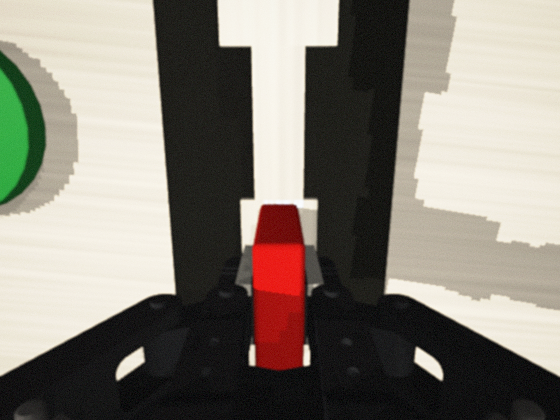

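The wrist view shows the paddle centred along the mat: mat sides at x 157 and 404 in row 40, handle at (281,280), blade at (279,20). Now lower it.

```bash
python3 -m jog '{"delta_pos":[[0,0,0.001],[-0.0003,0.0002,0.004],[-0.0005,0.0002,0.008],[-0.0005,0.0003,0.01],[-0.0007,0.0003,0.01],[-0.0005,0.0002,0.008],[-0.0003,0.0002,0.004],[0,0,0.001]],"angular":[[0,0,0],[0,0.002,0.001],[0,0.004,0.001],[0,0.005,0.001],[0,0.005,0.001],[0,0.004,0.001],[0,0.002,0],[0,0,0]],"fingers":[0,0,0,0,0,0,0,0]}'; for i in 1 2 3 4; do python3 -m jog '{"delta_pos":[[0,0,0.001],[0,0,0.0005],[0,0,0]],"angular":[[0,0,0],[0,0,0],[0,0,0]],"fingers":[0,0,0]}' | egrep 'ee_pos|contact'; done
```

```text
clock: 19.85
ee_pos: [0.4709, -0.2694, 0.0346]
orientation: [0.999, 0.046, 0.01, -0.001]
contact_force: [-0.5, 0.0, -1.7]
gripper_width: 0.0149
gripper_force: 112.7
ee_pos: [0.472, -0.2696, 0.0342]
contact_force: [0.6, -0.0, -0.7]
ee_pos: [0.4717, -0.2694, 0.0324]
contact_force: [-0.5, 0.4, -1.5]
ee_pos: [0.4716, -0.2694, 0.0308]
contact_force: [-0.3, -0.4, -1.8]
ee_pos: [0.4716, -0.2694, 0.0293]
contact_force: [-0.1, -0.1, -0.5]
```

```bash
for i in 1 2 3; do python3 -m jog '{"delta_pos":[[0,0,0.0005],[0,0,0]],"angular":[[0,0,0],[0,0,0]],"fingers":[0,0]}' | egrep 'ee_pos|contact'; python3 -c "
from h import *
print(manip.sense()['torque'].round(3))"; done
```

```text
ee_pos: [0.4718, -0.2695, 0.0291]
contact_force: [-1.3, 1.7, 1.2]
[0.126 0.292 0.031]
ee_pos: [0.4718, -0.2695, 0.0291]
contact_force: [-2.1, 2.3, 5.3]
[ 0.319  0.612 -0.093]
ee_pos: [0.4719, -0.2695, 0.029]
contact_force: [-2.0, 2.4, 8.4]
[ 0.455  0.814 -0.05 ]
```

```bash
python3 -m jog '{"delta_pos":[[0,0,-0.0005],[0,0,-0.0005],[0,0,0],[0,0,0],[0,0,0],[0,0,0],[0,0,0],[0,0,0]],"angular":[[0,-0.004,0],[0,-0.004,0],[0,0,0],[0,0,0],[0,0,0],[0,0,0],[0,0,0],[0,0,0]],"fingers":[0.0,0.0,0.016,0.02,0.03,0.045,0.06,0.07]}' 30; python3 -m jog '{"delta_pos":[[0,0,0],[0,0,-0.01],[0,0,-0.02],[0,0,-0.03],[0,0,-0.04],[0,0,-0.04],[0,0,-0.03],[0,0,-0.01]],"angular":[[0,0,0],[0,0,0],[0,0,0],[0,0,0],[0,0,0],[0,0,0],[0,0,0],[0,0,0]],"fingers":[0.07,0.07,0.07,0.07,0.07,0.07,0.07,0.07]}'
python3 - <<'E'
from h import *
sc=snap('scene','fs.png');d=snap('wrist');h=cv2.cvtColor(d['img'],cv2.COLOR_RGB2HSV).astype(int);H,S,V=h[...,0],h[...,1],h[...,2]
red=((H<4)|(H>175))&(S>150)&(V>140);p=np.argwhere(red)[:,::-1].astype(np.float32);r=cv2.minAreaRect((cast(d,p,.056)[:,:2]*1000).astype(np.float32));print('handle',r)
cv2.imwrite('pics/fin.png',np.hstack([d['img'][::1,::1][:, :],cv2.resize(sc['img'][120:240,360:430],(240,420),interpolation=2)])[:,:,::-1])
print(manip.sense()['clock'])
E
```

```text
clock: 22.45
ee_pos: [0.4718, -0.2695, 0.0289]
orientation: [0.999, 0.046, 0.007, -0.0]
contact_force: [-0.1, 0.0, -0.9]
gripper_width: 0.0695
gripper_force: 0.0
clock: 23.25
ee_pos: [0.4709, -0.2714, 0.2129]
orientation: [0.999, 0.046, 0.01, 0.001]
contact_force: [0.2, -0.5, -0.0]
gripper_width: 0.0703
gripper_force: 0.0
handle ((473.4344482421875, -269.65478515625), (45.97636032104492, 14.100647926330566), 5.486982345581055)
23.35
```

View pics/fin.png

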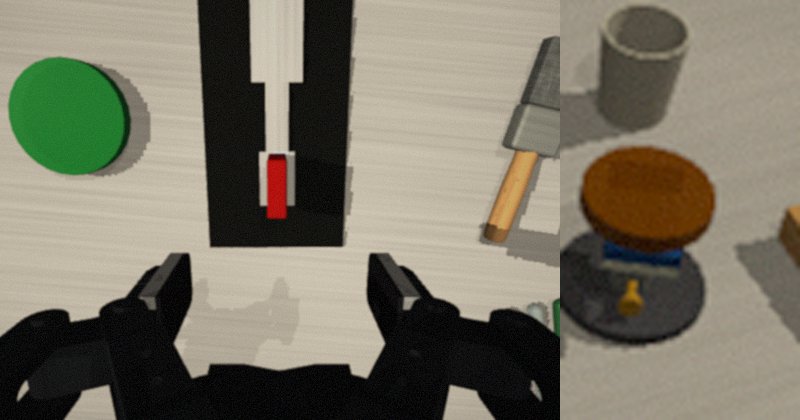

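The paddle lies flat and centred on the mat (handle at 277,188), and the disc rests level on the stand. I let the arm settle and hand in.

```bash
python3 -m jog '{"delta_pos":[[0,0,0],[0,0,0],[0,0,0]],"angular":[[0,0,0],[0,0,0],[0,0,0]],"fingers":[0.07,0.07,0.07]}' && python3 -c "
from plant import manip
print(manip.job_done())"
```

```text
clock: 23.65
ee_pos: [0.4682, -0.2691, 0.2073]
orientation: [0.999, 0.046, 0.005, -0.001]
contact_force: [0.1, -0.1, 0.1]
gripper_width: 0.07
gripper_force: 0.0
the job is handed in; nothing more can be done
None
```

Job handed in at 23.7 s on the robot's clock: the disc rests on the stand's two rails, by my measurements within about 3 mm of centre, and the paddle is back flat in the middle of its mat, released; no verdict was returned.

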